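# Lock the sloping display case

### The arm

A 6-joint arm with a two-finger parallel gripper is mounted at the origin on the work surface. World frame = base frame: x ahead of the robot, y to its left, z up, the work surface at z = 0. Lengths are in m, angles in rad, forces in N, time in s.
With the tool pointing down it reaches from about 0.4 to 0.825 m from the base axis. Payload 7 kg.
Tool frame: the origin (TCP) lies at the very end of the fingers, on their centre line; the grasp point (between the pads) lies 19 mm behind it; z points along the fingers, y is the line along which they close (so a half turn about z gives the same grasp; the last joint's range is limited). The gripper opens to 88 mm and grips with 3 to 60 N. Pads are 19 mm wide; open, the fingers measure 130 mm over their backs; the gripper's body (78 mm by 193 mm) begins 47 mm behind the grasp point.
Start: joints at [-0.969, 0.359, 0.012, 0, -1.224, -0.288], TCP at [0.208, -0.642, 0.227] pointing down, gripper open.
Joint ranges: [-3.07, 3.07], [-1.43, 2.12], [-1.02, 1.25], [-3.03, 1.67], [-3.05, -0], [-3.03, 3.03]. Speed limits (rad/s): [2.39, 2.39, 3.01, 3.14, 3.14, 3.14].

### API

Orientations are given as [roll, pitch, yaw] about the fixed x, y, z axes, in that order (R = Rz(yaw) Ry(pitch) Rx(roll)).
In Python, from station import arm gives the robot as it stands. The module is installed in compiled form; this text tells all that it offers.
- The arm moves only by the shell command python3 -m crank 'ROWS' [FORCE]. ROWS is JSON, a list of rows, each an object of numbers: "dx", "dy", "dz": the shift along the world's x, y, z in m; "twist": the turn about the world's z in degrees; "grip": the opening, from -1 (shut) to 1 (fully open). A call has exactly 5 rows; each row is the pose to reach, as a shift and turn from the pose commanded when the call began; what a row does not reach only later rows make up. A row lasts 1/12 s, in which the tool goes at most 41.7 mm and 7.16 degrees, less where a joint would pass 70% of its speed; a pose out of reach is approached as far as the arm can. A call with a gripper value outside its range is refused whole. The fingers move at their own pace and stop on an object; FORCE is the grip in N (left out, the last holds). Time passes only in rows, so rows that repeat a pose let the fingers close, or fill a call up. It gives the time, the measured TCP pose, the force, the opening and the grip force at its end, in the units of the state.
- arm.get_state(): the state, without advancing time (a new reading comes with each control period).
- arm.grab_frame(name): name is "side" or "top"; returns the picture (420x560x3 uint8, red, green, blue); there is no depth.
- arm.get_calibration(name): a dict with "fx", "fy", "cx", "cy" (pixels), "k1" (the pictures are not rectified: a ray, as slopes to the right and down, at radius r is drawn at 1 + k1 r^2 times it, then the intrinsics apply), "cam_to_world" (4x4, takes a point from camera to world coordinates). Camera axes: x right, y down, z forward; pixel columns grow to the right and rows downward; lengths in m; the calibration is good to about 2 mm. A picture is of the moment at which its call begins. get_calibration takes no time and is no camera call.
- arm.job_done(): hands the job in; it is judged then, once.
The state is a dict: "t": time; "q": joint angles; "qd": joint speeds; "joint_efforts": joint torques, N m; "eef_pos": TCP position; "ee_rot": TCP orientation; "force": force on the tool from outside, world axes, zero at the start; "moment": the same for the moment, N m; "width": finger opening in m; "gripper_force": force on a finger pad.
Only numpy, scipy, OpenCV 4.12 (cv2) and the standard library are available. Lean on these libraries where they do the work, as an engineer would, in place of code of your own. Each camera call takes 0.05 s, during which the arm holds its last target. There are 200 camera calls.

### The job

Lock the sloping display case before it goes back on the rack: turn the round lock hub by its black grip bar until its keyway faces the brass bolt, then slide the bolt fully home into the keyway. Leave the other things around the case where they are.

Things in the scene. Friction and masses are not known exactly. Their poses are not given: they have to be found in the camera images.
- case: fixed wooden wedge-shaped display case, 254 mm deep (x), 320 mm wide (y), 50 mm high in front, 209 mm at the back; origin: centre of its underside; z up; its front (own -x) faces roughly to the robot. Its top slopes down to the front at 32 deg (0.559 rad): outward normal n = (-0.530, 0, 0.848), up-slope = (0.848, 0, 0.530) in the case's axes
- lamp_mid (a point): middle of the case's fixed display lamp: a 20 mm tube, 300 mm long along case y, 360 mm above the table, almost straight over the lock (30 mm beyond hub_grip and bolt_post in case x), carried at both ends (case y = +-155 mm) by 12 mm arms that run level to the back of the case and down. An upright tool cannot reach the lock under it; a tool along n passes in front of it
- lock_plate (a point): point on the sloping top where the hub's axis meets it. x = up-slope, y = case +y, z = n; fixed to the case. A dark steel plate 3 mm thick lies here: x -59 to 59 mm, y -66 to 166 mm; the hub sits here, the bolt to the left (+y). Up-slope of x = 77 mm is a window with stones in a wooden frame 10 mm high
- hub_grip (a point): on the hub's axis, 38 mm from lock_plate along n, at mid-height of the grip bar. Axes turn with the hub: z = n, y = along the bar, towards the keyway, x = across the bar. Aluminium disc, 100 mm diameter, top face 22 mm below this point (along z). Black bar on it: 56 mm (y) x 14 mm (x), from 22 mm below to 12 mm above this point; red stripe on its top, on the keyway's half
- keyway_mouth (a point): middle of the keyway's mouth at the disc's rim, 50 mm from the hub's axis, 28 mm below hub_grip along z; axes as hub_grip. The keyway is the only slot in the disc: 16 mm wide, 20 mm deep inwards from the rim, cut right through the disc's 12 mm thickness, a short red line on each side of it
- lock_hub (a joint): turn of the hub in rad, positive counter-clockwise seen from outside the sloping top; 0 = keyway exactly facing the bolt (hub_grip y along case +y). Starts between 0.5 and 1.9; end stops at -1.6 and 3.2; stays where it is left; friction about 0.08 N m
- bolt_post (a point): on the axis of the bolt's round brass post (16 mm diameter, standing along n), 38 mm from the sloping top. Axes as lock_plate; the bolt closes along -y, straight at the hub's axis. Post top 10 mm above this point; bolt bar (23 mm below) and two rails (26 mm below, out to x = 19 mm either side) beneath. Distance to hub_grip along y: 125 mm withdrawn, 83 mm fully home
- bolt_nose (a point): rounded tip of the bolt's tongue (12 mm wide, 10 mm thick, so 2 mm play either side in the keyway), 50 mm from bolt_post along -y and 28 mm lower along z; axes as bolt_post
- lock_bolt (a joint): travel of the bolt towards the hub in m: 0 withdrawn, 0.042 fully home at its end stop (nose 17 mm inside the rim). The nose reaches the rim at 0.025 and stops there against the disc unless the keyway faces it. Starts between 0 and 0.018; friction about 2 N; stays where it is left
- tin: bystander: round canvas and leather binocular case, 94 mm diameter, 112 mm high; origin under its centre
- camera_case: bystander: tan leather camera case, 79 x 134 x 90 mm; origin under its centre
- ore: bystander: dark grey rock, about 85 x 75 x 60 mm; origin under its centre
- copper_ore: bystander: greenish rock, about 70 x 60 x 50 mm; origin under its centre
- wood_box: bystander: small wooden box, 92 x 72 mm and 56 mm high with its brass knob; origin under its centre
- brush: bystander: dusting brush, 170 mm long, lying on the table along its own x

How it is judged:
On the way, in this order (a step that is already met when the one before it is completed fails the run):
1. the keyway faces the withdrawn bolt (value of joint lock_hub between -0.12 and 0.12 rad and value of joint lock_bolt below 0.034 m), for 0.2 s.
2. the bolt is fully home in the keyway (value of joint lock_bolt above 0.039 m), for 0.2 s.
At the end, for the whole second after the job is handed in: the keyway faces the bolt (hub within 0.1 rad of 0), the bolt is home to within 3 mm of its end stop (lock_bolt above 0.039), and both are at rest (value of joint lock_bolt above 0.039 m and value of joint lock_hub between -0.1 and 0.1 rad and velocity of joint lock_bolt below 0.005 m/s and velocity of joint lock_hub between -0.05 and 0.05 rad/s); the robot touches nothing.
It fails at once if a bystander was pushed more than 30 mm from its place (distance of any of tin, camera_case, ore, copper_ore, wood_box, brush from where it was at the start of the episode above 0.03 m).
It also fails if it takes over 64 s, if anything falls off the work surface, if the arm or the gripper's body presses on something with over 40 N, if the wrist force passes 120 N, or if a joint passes its speed limit or range.

## Working session

There is one attempt and no reset: what is moved stays moved. The work goes in short steps, Python scripts to look and compute and a shell command to move; the robot and the scene stay as the last step left them, time stands still between calls to the robot, and variables do not carry over. Pictures are saved under pics/ and viewed, at most 10 in all, crops included, and the job is handed in when it is done.

```bash
mkdir -p pics; ls
python3 - <<'E'
from station import arm
import cv2,numpy as np
np.set_printoptions(precision=4,suppress=True)
s=arm.get_state(); print(s)
for n in("side","top"):
    im=arm.grab_frame(n); np.save(f"pics/{n}0.npy",im)
    cv2.imwrite(f"pics/{n}0.png",im[:,:,::-1]); print(n,arm.get_calibration(n))
E
```

```text
pics
{'t': 0.0, 'q': array([-0.9689,  0.3594,  0.011 , -0.0004, -1.2241, -0.2881]), 'qd': array([ 0.0006,  0.0017, -0.0005, -0.0003, -0.0003,  0.0007]), 'joint_efforts': array([  0.0001, -58.2717,  29.3065,   6.9977,   0.0069,  -0.0002]), 'eef_pos': array([ 0.2082, -0.6416,  0.2256]), 'ee_rot': array([ 3.1399, -0.0001, -2.8279]), 'force': array([-0.3278, -0.5413,  0.9109]), 'moment': array([-0.0503, -0.036 , -0.034 ]), 'gripper_force': 0.0, 'width': 0.08763067206239665}
side {'fx': 397.7489283701627, 'fy': 397.7489283701627, 'cx': 274.7553060697818, 'cy': 208.95395674165576, 'k1': -0.021098603836261737, 'cam_to_world': array([[-0.7002, -0.3796,  0.6047, -0.1053],
       [-0.714 ,  0.3756, -0.5909,  0.6589],
       [-0.0028, -0.8455, -0.534 ,  0.8326],
       [ 0.    ,  0.    ,  0.    ,  1.    ]])}
top {'fx': 418.2075767800933, 'fy': 418.2075767800933, 'cx': 292.98180741978285, 'cy': 211.49584837941973, 'k1': 0.009808168459796564, 'cam_to_world': array([[ 0.0114, -0.9965,  0.0829,  0.4586],
       [-0.9999, -0.0116, -0.0018, -0.0311],
       [ 0.0027, -0.0829, -0.9966,  1.4942],
       [ 0.    ,  0.    ,  0.    ,  1.    ]])}
```

View pics/side0.png

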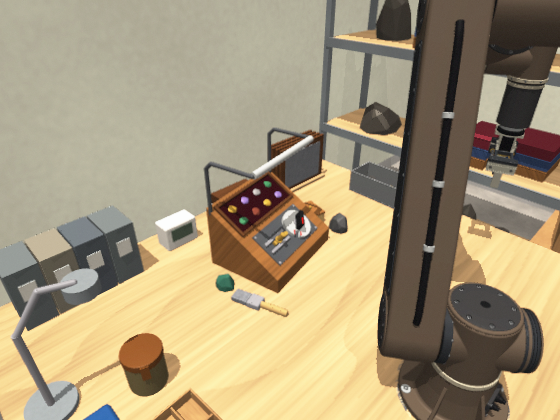

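View pics/top0.png

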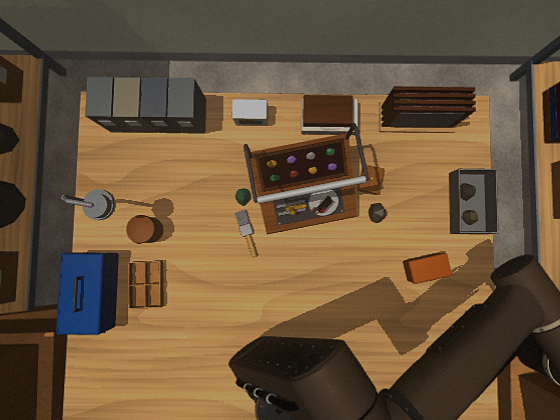

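The case is around (305,180) in the top picture and (270,215) in the side picture. The lamp tube runs just behind the lock. I'll enlarge both.

Run:
```python
import cv2,numpy as np
a=np.load("pics/top0.npy")[120:240,230:390,::-1]; b=np.load("pics/side0.npy")[120:320,200:360,::-1]
cv2.imwrite("pics/topz.png",cv2.resize(a,None,fx=5,fy=5,interpolation=cv2.INTER_CUBIC))
cv2.imwrite("pics/sidez.png",cv2.resize(b[60:160],None,fx=5,fy=5,interpolation=cv2.INTER_CUBIC))
```

```text
(no output)
```

View pics/topz.png

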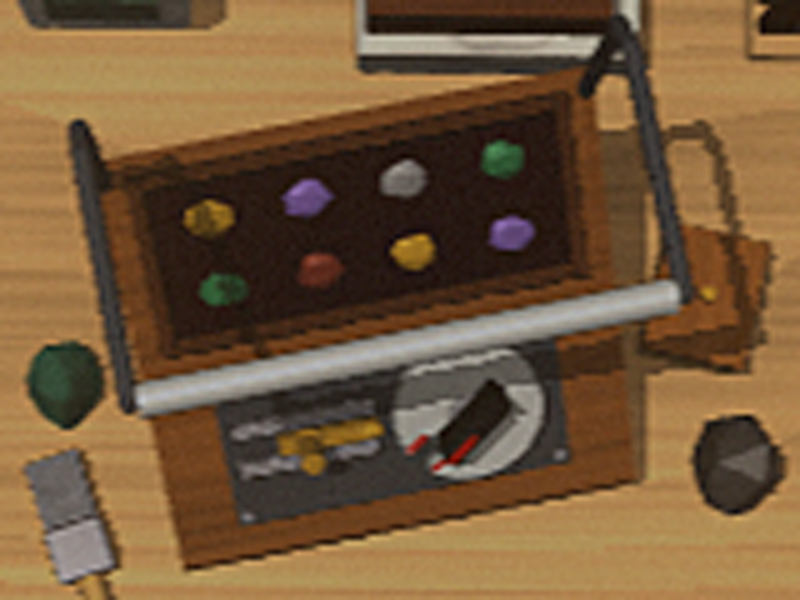

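View pics/sidez.png

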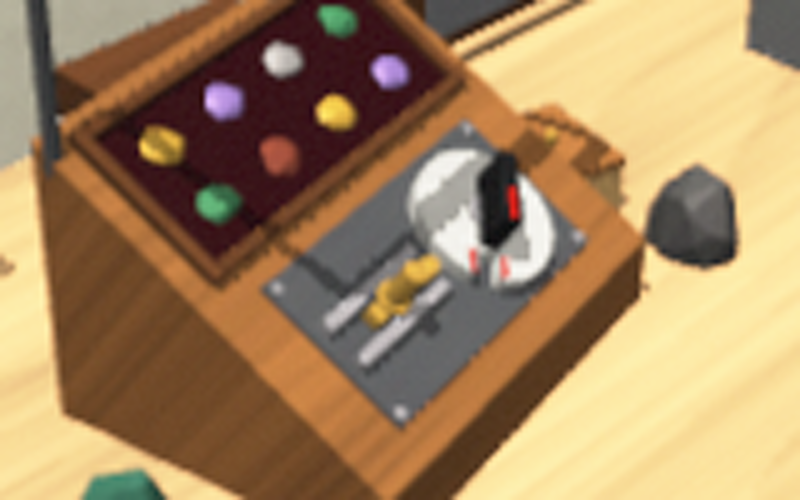

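The zooms show these features:
- **Hub and keyway:** the hub disc is centred near (470,412) in topz and (482,220) in sidez. The keyway points front-left, roughly 0.9 rad.
- **Bolt post:** its top is at topz (313,464).
- **Lamp tube:** it runs from (138,400) to (680,293) in topz.

Next I'll fit the scene.

```bash
cat > geo.py <<'E'
import numpy as np
from station import arm
from scipy.spatial.transform import Rotation as Ro
np.set_printoptions(precision=4,suppress=True)
C={n:arm.get_calibration(n) for n in("side","top")}
def proj(n,P):
    c=C[n];T=c["cam_to_world"];p=(np.asarray(P)-T[:3,3])@T[:3,:3]
    s=p[:2]/p[2];s=s*(1+c["k1"]*(s@s));return np.array([c["fx"]*s[0]+c["cx"],c["fy"]*s[1]+c["cy"]])
N=np.array([-.530,0,.848]);U=np.array([.848,0,.530]);Y=np.array([0,1,0.])
def world(v,P): return np.array([v[0],v[1],0])+Ro.from_euler("z",v[2]).apply(P)
def slope(v,x,y,z):  # lock_plate frame -> world
    L=np.array([v[3]*.848,v[4],.1295+v[3]*.530]); return world(v,L+x*U+y*Y+z*N)
def hub(v,x,y,z):
    a=v[5]; return slope(v,-np.sin(a)*y+np.cos(a)*x,np.cos(a)*y+np.sin(a)*x,z+.038)
def post(v,z=0): return slope(v,0,.125-v[6],.038+z)
E
python3 - <<'E'
from geo import *
from scipy.optimize import least_squares
t=lambda u,v:("top",np.array([230+u/5-.4,120+v/5-.4])); s=lambda u,v:("side",np.array([200+u/5-.4,180+v/5-.4]))
ob=[(s(643,243),lambda v:world(v,[-.127,-.16,.05])),(s(40,140),lambda v:world(v,[.127,.16,.209])),(s(65,413),lambda v:world(v,[.127,.16,0])),
(s(262,288),lambda v:slope(v,.059,.166,.003)),(s(467,122),lambda v:slope(v,.059,-.066,.003)),(s(590,235),lambda v:slope(v,-.059,-.066,.003)),(s(403,425),lambda v:slope(v,-.059,.166,.003)),
(t(243,525),lambda v:slope(v,-.059,.166,.003)),(t(570,462),lambda v:slope(v,-.059,-.066,.003)),
(t(470,412),lambda v:hub(v,0,0,-.022)),(s(482,220),lambda v:hub(v,0,0,-.022)),
(t(313,464),lambda v:post(v,.01)),
(t(415,445),lambda v:hub(v,.011,.043,-.022)),(t(443,466),lambda v:hub(v,-.011,.043,-.022)),
(s(475,262),lambda v:hub(v,.011,.043,-.022)),(s(505,268),lambda v:hub(v,-.011,.043,-.022)),
(t(138,400),lambda v:world(v,[v[3]*.848-.020+.030,.148,.36])),(t(680,293),lambda v:world(v,[v[3]*.848-.020+.03,-.148,.36]))]
f=lambda v:np.ravel([proj(o[0],g(v))-o[1] for o,g in ob])
r=least_squares(f,[.65,-.05,.15,-.05,-.05,.9,.01],x_scale=[.1,.1,.1,.1,.1,.5,.05],loss="soft_l1")
v=r.x;np.save("v.npy",v);print(v);print(f(v).reshape(-1,2).round(1).tolist())
print("hub_grip",hub(v,0,0,0),"post",post(v),"lampmid",world(v,[v[3]*.848+.01,0,.36]))
n=Ro.from_euler("z",v[2]).apply(N);print("n",n,"R tool along -n, euler for y along case y:")
E
```

```text
[ 0.6574 -0.0752  0.2086 -0.0629 -0.0491  0.6942  0.0143]
[[0.9, -1.1], [-1.3, 0.0], [-0.2, 0.1], [-0.2, -0.6], [-0.6, -1.3], [-0.2, 0.6], [-0.4, 0.2], [-0.3, 0.4], [0.8, -0.2], [0.3, -0.1], [0.6, -1.6], [0.1, 0.3], [0.3, 0.7], [-0.5, 0.0], [-0.2, 0.2], [-0.1, 0.6], [1.5, 0.0], [-0.7, 0.4]]
hub_grip [ 0.5956 -0.1384  0.1284] post [ 0.5727 -0.0301  0.1284] lampmid [ 0.6149 -0.0842  0.36  ]
n [-0.5185 -0.1097  0.848 ] R tool along -n, euler for y along case y:
```

Residuals are about 1 px. The hub is at about 0.69 rad and the bolt at about 14 mm. The command only offers twist about world z, so I'll rise, swing clear, and see how the arm handles tilt near its reach limit.

```bash
python3 -m crank '[{"dx":0.0,"dy":0.04,"dz":0.04},{"dx":0.0,"dy":0.08,"dz":0.07},{"dx":0.0,"dy":0.11,"dz":0.1},{"dx":0.0,"dy":0.14,"dz":0.13},{"dx":0.0,"dy":0.17,"dz":0.16}]'
python3 -m crank '[{"dx":0.03,"dy":0.03,"dz":0.03},{"dx":0.05,"dy":0.06,"dz":0.05},{"dx":0.07,"dy":0.09,"dz":0.07},{"dx":0.09,"dy":0.12,"dz":0.09},{"dx":0.11,"dy":0.15,"dz":0.11}]'
python3 -m crank '[{"dx":0.03,"dy":0.03,"dz":0.02},{"dx":0.05,"dy":0.06,"dz":0.04},{"dx":0.07,"dy":0.09,"dz":0.06},{"dx":0.09,"dy":0.12,"dz":0.08},{"dx":0.11,"dy":0.15,"dz":0.1}]'
python3 -m crank '[{"dx":0.03,"dy":0.03},{"dx":0.05,"dy":0.06},{"dx":0.07,"dy":0.1},{"dx":0.09,"dy":0.14},{"dx":0.11,"dy":0.18}]'
python3 -c "from geo import *;print(arm.get_state())"
```

```text
{'t': 0.1, 'q': array([-0.9689,  0.3593,  0.0112, -0.0003, -1.2241, -0.2881]), 'qd': array([-0.0009, -0.001 ,  0.0024,  0.0021, -0.0008, -0.0003]), 'joint_efforts': array([ -0.0016, -58.4162,  29.3748,   7.0155,   0.0101,  -0.    ]), 'eef_pos': array([ 0.2082, -0.6416,  0.2257]), 'ee_rot': array([ 3.1401, -0.0002, -2.8278]), 'force': array([ 0.0243,  0.6033, -0.0297]), 'moment': array([-0.0352, -0.0135,  0.0335]), 'gripper_force': 0.0, 'width': 0.08785510518233397}invalid input at $[0]: expected keys dx, dy, dz, twist, grip
invalid input at $[0]: expected keys dx, dy, dz, twist, grip
invalid input at $[0]: expected keys dx, dy, dz, twist, grip
invalid input at $[0]: expected keys dx, dy, dz, twist, grip
```

```bash
python3 -m crank '[{"dx":0,"dy":0.03,"dz":0.03,"twist":0,"grip":1},{"dx":0,"dy":0.06,"dz":0.06,"twist":0,"grip":1},{"dx":0,"dy":0.09,"dz":0.09,"twist":0,"grip":1},{"dx":0,"dy":0.12,"dz":0.12,"twist":0,"grip":1},{"dx":0,"dy":0.14,"dz":0.15,"twist":0,"grip":1}]'
python3 -m crank '[{"dx":0.02,"dy":0.03,"dz":0.02,"twist":0,"grip":1},{"dx":0.04,"dy":0.06,"dz":0.04,"twist":0,"grip":1},{"dx":0.06,"dy":0.09,"dz":0.06,"twist":0,"grip":1},{"dx":0.08,"dy":0.12,"dz":0.08,"twist":0,"grip":1},{"dx":0.1,"dy":0.15,"dz":0.1,"twist":0,"grip":1}]'
python3 -m crank '[{"dx":0.02,"dy":0.03,"dz":0.02,"twist":0,"grip":1},{"dx":0.04,"dy":0.06,"dz":0.04,"twist":0,"grip":1},{"dx":0.06,"dy":0.09,"dz":0.06,"twist":0,"grip":1},{"dx":0.08,"dy":0.12,"dz":0.08,"twist":0,"grip":1},{"dx":0.1,"dy":0.15,"dz":0.1,"twist":0,"grip":1}]'
python3 -m crank '[{"dx":0.01,"dy":0.04,"dz":0,"twist":0,"grip":1},{"dx":0.02,"dy":0.08,"dz":0,"twist":0,"grip":1},{"dx":0.03,"dy":0.12,"dz":0,"twist":0,"grip":1},{"dx":0.04,"dy":0.16,"dz":0,"twist":0,"grip":1},{"dx":0.05,"dy":0.2,"dz":0,"twist":0,"grip":1}]'
python3 -c "from geo import *;print(arm.get_state()['q'])"
```

```text
t: 0.52
eef_pos: [0.2078, -0.4997, 0.3773]
ee_rot: [3.14, -0.0, -2.828]
force: [0.8, -1.1, 0.3]
width: 0.0875
gripper_force: 0.0
t: 0.93
eef_pos: [0.3084, -0.3503, 0.4775]
ee_rot: [3.142, 0.0, -2.828]
force: [1.5, -0.2, -0.7]
width: 0.0876
gripper_force: 0.0
t: 1.35
eef_pos: [0.4085, -0.2002, 0.5777]
ee_rot: [3.142, 0.001, -2.828]
force: [1.7, -0.7, 1.0]
width: 0.0875
gripper_force: 0.0
t: 1.77
eef_pos: [0.458, -0.0, 0.5767]
ee_rot: [3.141, 0.0, -2.828]
force: [2.1, -0.9, 0.2]
width: 0.0877
gripper_force: 0.0
[ 0.432  -0.0354  0.305  -0.0001 -1.9106 -1.6887]
```

```bash
python3 -m crank '[{"dx":0.04,"dy":0,"dz":0,"twist":0,"grip":1},{"dx":0.08,"dy":0,"dz":0,"twist":0,"grip":1},{"dx":0.12,"dy":0,"dz":0,"twist":0,"grip":1},{"dx":0.16,"dy":0,"dz":0,"twist":0,"grip":1},{"dx":0.2,"dy":0,"dz":0,"twist":0,"grip":1}]'
python3 -m crank '[{"dx":0.04,"dy":0,"dz":0,"twist":0,"grip":1},{"dx":0.08,"dy":0,"dz":0,"twist":0,"grip":1},{"dx":0.12,"dy":0,"dz":0,"twist":0,"grip":1},{"dx":0.16,"dy":0,"dz":0,"twist":0,"grip":1},{"dx":0.2,"dy":0,"dz":0,"twist":0,"grip":1}]'
python3 -c "from geo import *;print(arm.get_state()['q'])"
```

```text
t: 2.18
eef_pos: [0.6599, -0.0017, 0.5761]
ee_rot: [3.141, -0.0, -2.827]
force: [0.9, -0.2, 0.9]
width: 0.0875
gripper_force: 0.0
t: 2.6
eef_pos: [0.8038, -0.0012, 0.5321]
ee_rot: [-3.131, 0.012, -2.827]
force: [0.5, 0.1, 0.6]
width: 0.0879
gripper_force: 0.0
[ 0.2442  0.6885  1.245   0.0115 -2.1142 -1.4945]
```

```bash
python3 -m crank '[{"dx":0.1,"dy":0,"dz":0.1,"twist":0,"grip":1},{"dx":0.1,"dy":0,"dz":0.1,"twist":0,"grip":1},{"dx":0.1,"dy":0,"dz":0.1,"twist":0,"grip":1},{"dx":0.1,"dy":0,"dz":0.1,"twist":0,"grip":1},{"dx":0.1,"dy":0,"dz":0.1,"twist":0,"grip":1}]'
python3 -c "from geo import *;print(arm.get_state()['q'])"
python3 -m crank '[{"dx":-0.04,"dy":0,"dz":0,"twist":0,"grip":1},{"dx":-0.08,"dy":0,"dz":0,"twist":0,"grip":1},{"dx":-0.12,"dy":0,"dz":0,"twist":0,"grip":1},{"dx":-0.16,"dy":0,"dz":0,"twist":0,"grip":1},{"dx":-0.2,"dy":0,"dz":0,"twist":0,"grip":1}]'
python3 -c "from geo import *;print(arm.get_state()['q'])"
```

```text
t: 3.02
eef_pos: [0.8042, -0.0023, 0.5554]
ee_rot: [-3.114, 0.061, -2.827]
force: [1.0, 1.0, -0.4]
width: 0.0876
gripper_force: 0.0
[ 0.2495  0.6658  1.2516  0.0276 -2.0935 -1.4918]
t: 3.43
eef_pos: [0.6167, -0.0025, 0.5537]
ee_rot: [-3.114, 0.061, -2.827]
force: [-0.6, 0.9, 2.4]
width: 0.0874
gripper_force: 0.0
[ 0.3305  0.1982  0.4979  0.0293 -1.81   -1.5798]
```

Tilt picked up at the reach limit persists, and it leans outward, which is the direction needed. I'll build it up to about 0.56 rad with more outward pushes, staying high above the scene.

```bash
python3 -m crank '[{"dx":0.04,"dy":0,"dz":0,"twist":0,"grip":1},{"dx":0.08,"dy":0,"dz":0,"twist":0,"grip":1},{"dx":0.12,"dy":0,"dz":0,"twist":0,"grip":1},{"dx":0.16,"dy":0,"dz":0,"twist":0,"grip":1},{"dx":0.19,"dy":0,"dz":0,"twist":0,"grip":1}]'
for i in 1; do python3 -m crank '[{"dx":0.2,"dy":0,"dz":0.05,"twist":0,"grip":1},{"dx":0.2,"dy":0,"dz":0.05,"twist":0,"grip":1},{"dx":0.2,"dy":0,"dz":0.05,"twist":0,"grip":1},{"dx":0.2,"dy":0,"dz":0.05,"twist":0,"grip":1},{"dx":0.2,"dy":0,"dz":0.05,"twist":0,"grip":1}]'; done
python3 -c "from geo import *;s=arm.get_state();print(s['q'],Ro.from_euler('xyz',s['ee_rot']).as_matrix())"
```

```text
t: 3.85
eef_pos: [0.8045, -0.0021, 0.5535]
ee_rot: [-3.114, 0.062, -2.826]
force: [2.9, 1.5, 1.6]
width: 0.0878
gripper_force: 0.0
t: 4.27
eef_pos: [0.8585, -0.0022, 0.5118]
ee_rot: [-3.098, 0.095, -2.826]
force: [-0.3, 0.3, 0.2]
width: 0.0879
gripper_force: 0.0
[ 0.2391  0.7262  1.2516  0.0403 -1.9981 -1.4778] [[-0.9463 -0.3062  0.1034]
 [-0.3091  0.9509 -0.0125]
 [-0.0945 -0.0438 -0.9946]]
```

```bash
python3 -m crank '[{"dx":-0.03,"dy":0,"dz":0,"twist":7,"grip":1},{"dx":-0.06,"dy":0,"dz":0,"twist":14,"grip":1},{"dx":-0.09,"dy":0,"dz":0.01,"twist":21,"grip":1},{"dx":-0.1,"dy":0,"dz":0.02,"twist":28,"grip":1},{"dx":-0.1,"dy":0,"dz":0.03,"twist":34,"grip":1}]'
python3 -m crank '[{"dx":0.02,"dy":0,"dz":0,"twist":7,"grip":1},{"dx":0.03,"dy":0,"dz":0,"twist":14,"grip":1},{"dx":0.05,"dy":0,"dz":0.01,"twist":21,"grip":1},{"dx":0.07,"dy":0,"dz":0.01,"twist":28,"grip":1},{"dx":0.08,"dy":0,"dz":0.01,"twist":34,"grip":1}]'
for i in 1; do python3 -m crank '[{"dx":0.3,"dy":0,"dz":0.15,"twist":0,"grip":1},{"dx":0.3,"dy":0,"dz":0.15,"twist":0,"grip":1},{"dx":0.3,"dy":0,"dz":0.15,"twist":0,"grip":1},{"dx":0.3,"dy":0,"dz":0.15,"twist":0,"grip":1},{"dx":0.3,"dy":0,"dz":0.15,"twist":0,"grip":1}]'; done
python3 -c "from geo import *;s=arm.get_state();print(s['q'],Ro.from_euler('xyz',s['ee_rot']).as_matrix())"
```

```text
t: 4.68
eef_pos: [0.7542, -0.003, 0.548]
ee_rot: [-3.09, 0.098, -2.225]
force: [-1.0, -0.7, 1.6]
width: 0.0879
gripper_force: 0.0
t: 5.1
eef_pos: [0.8219, -0.001, 0.5299]
ee_rot: [-3.082, 0.089, -1.633]
force: [1.8, 1.0, -2.4]
width: 0.0876
gripper_force: 0.0
t: 5.52
eef_pos: [0.8574, 0.0037, 0.5096]
ee_rot: [-3.041, 0.089, -1.639]
force: [-0.6, -0.4, -0.0]
width: 0.0879
gripper_force: 0.0
[ 0.2033  0.7088  1.2511 -0.0637 -1.9916 -0.3056] [[-0.068  -0.992   0.106 ]
 [-0.9937  0.0768  0.0812]
 [-0.0886 -0.0998 -0.9911]]
```

```bash
python3 -m crank '[{"dx":0.1,"dy":0,"dz":0.4,"twist":0,"grip":1},{"dx":0.1,"dy":0,"dz":0.4,"twist":0,"grip":1},{"dx":0.1,"dy":0,"dz":0.4,"twist":0,"grip":1},{"dx":0.1,"dy":0,"dz":0.4,"twist":0,"grip":1},{"dx":0.1,"dy":0,"dz":0.4,"twist":0,"grip":1}]'
python3 -c "from geo import *;s=arm.get_state();print(s['q'],Ro.from_euler('xyz',s['ee_rot']).as_matrix()[:,2])"
python3 -m crank '[{"dx":0.4,"dy":0,"dz":0,"twist":0,"grip":1},{"dx":0.4,"dy":0,"dz":0,"twist":0,"grip":1},{"dx":0.4,"dy":0,"dz":0,"twist":0,"grip":1},{"dx":0.4,"dy":0,"dz":0,"twist":0,"grip":1},{"dx":0.4,"dy":0,"dz":0,"twist":0,"grip":1}]'
python3 -c "from geo import *;s=arm.get_state();print(s['q'],Ro.from_euler('xyz',s['ee_rot']).as_matrix()[:,2])"
```

```text
t: 5.93
eef_pos: [0.7988, 0.0072, 0.5888]
ee_rot: [-3.007, 0.088, -1.639]
force: [-0.9, 0.0, 0.3]
width: 0.088
gripper_force: 0.0
[ 0.2297  0.6096  1.2516 -0.0499 -2.058  -0.3306] [ 0.1395  0.0779 -0.9872]
t: 6.35
eef_pos: [0.8918, 0.0107, 0.5011]
ee_rot: [-2.978, 0.087, -1.639]
force: [0.6, 0.0, -0.5]
width: 0.0876
gripper_force: 0.0
[ 0.2124  0.7281  1.2506 -0.0396 -1.9116 -0.3044] [ 0.1684  0.0744 -0.9829]
```

```bash
python3 -m crank '[{"dx":-0.02,"dy":-0.04,"dz":0.4,"twist":0,"grip":1},{"dx":-0.02,"dy":-0.08,"dz":0.4,"twist":0,"grip":1},{"dx":-0.02,"dy":-0.12,"dz":0.4,"twist":0,"grip":1},{"dx":-0.02,"dy":-0.16,"dz":0.4,"twist":0,"grip":1},{"dx":-0.02,"dy":-0.2,"dz":0.4,"twist":0,"grip":1}]' >/dev/null
python3 -m crank '[{"dx":0.1,"dy":-0.05,"dz":0.4,"twist":0,"grip":1},{"dx":0.1,"dy":-0.05,"dz":0.4,"twist":0,"grip":1},{"dx":0.1,"dy":-0.05,"dz":0.4,"twist":0,"grip":1},{"dx":0.1,"dy":-0.05,"dz":0.4,"twist":0,"grip":1},{"dx":0.1,"dy":-0.05,"dz":0.4,"twist":0,"grip":1}]'
python3 -c "from geo import *;s=arm.get_state();print(s['q'],Ro.from_euler('xyz',s['ee_rot']).as_matrix()[:,2])"
python3 -m crank '[{"dx":0.4,"dy":-0.1,"dz":0,"twist":0,"grip":1},{"dx":0.4,"dy":-0.1,"dz":0,"twist":0,"grip":1},{"dx":0.4,"dy":-0.1,"dz":0,"twist":0,"grip":1},{"dx":0.4,"dy":-0.1,"dz":0,"twist":0,"grip":1},{"dx":0.4,"dy":-0.1,"dz":0,"twist":0,"grip":1}]'
python3 -m crank '[{"dx":0.1,"dy":0,"dz":0.4,"twist":0,"grip":1},{"dx":0.1,"dy":0,"dz":0.4,"twist":0,"grip":1},{"dx":0.1,"dy":0,"dz":0.4,"twist":0,"grip":1},{"dx":0.1,"dy":0,"dz":0.4,"twist":0,"grip":1},{"dx":0.1,"dy":0,"dz":0.4,"twist":0,"grip":1}]'
python3 -c "from geo import *;s=arm.get_state();print(s['q'],Ro.from_euler('xyz',s['ee_rot']).as_matrix()[:,1:])"
```

```text
t: 7.18
eef_pos: [0.7527, -0.0523, 0.6622]
ee_rot: [-2.918, 0.082, -1.64]
force: [-0.0, -0.7, -0.3]
width: 0.0874
gripper_force: 0.0
[ 0.1753  0.5151  1.2507 -0.0268 -2.0699 -0.2692] [ 0.2264  0.064  -0.9719]
t: 7.6
eef_pos: [0.858, -0.0856, 0.5737]
ee_rot: [-2.891, 0.078, -1.641]
force: [-0.0, -0.6, -0.1]
width: 0.0876
gripper_force: 0.0
t: 8.02
eef_pos: [0.8025, -0.071, 0.6477]
ee_rot: [-2.849, 0.075, -1.642]
force: [-0.2, -0.4, -0.3]
width: 0.0875
gripper_force: 0.0
[ 0.1488  0.5517  1.2516 -0.0075 -1.9693 -0.2346] [[-0.9537  0.2925]
 [ 0.0892  0.0509]
 [-0.2874 -0.9549]]
```

```bash
python3 -m crank '[{"dx":0.25,"dy":-0.3,"dz":0,"twist":0,"grip":1},{"dx":0.25,"dy":-0.3,"dz":0,"twist":0,"grip":1},{"dx":0.25,"dy":-0.3,"dz":0,"twist":0,"grip":1},{"dx":0.25,"dy":-0.3,"dz":0,"twist":0,"grip":1},{"dx":0.25,"dy":-0.3,"dz":0,"twist":0,"grip":1}]' | sed -n 2,3p
python3 -m crank '[{"dx":0.1,"dy":-0.05,"dz":0.4,"twist":0,"grip":1},{"dx":0.1,"dy":-0.05,"dz":0.4,"twist":0,"grip":1},{"dx":0.1,"dy":-0.05,"dz":0.4,"twist":0,"grip":1},{"dx":0.1,"dy":-0.05,"dz":0.4,"twist":0,"grip":1},{"dx":0.1,"dy":-0.05,"dz":0.4,"twist":0,"grip":1}]' | sed -n 2,3p
python3 -m crank '[{"dx":0.4,"dy":-0.1,"dz":0,"twist":0,"grip":1},{"dx":0.4,"dy":-0.1,"dz":0,"twist":0,"grip":1},{"dx":0.4,"dy":-0.1,"dz":0,"twist":0,"grip":1},{"dx":0.4,"dy":-0.1,"dz":0,"twist":0,"grip":1},{"dx":0.4,"dy":-0.1,"dz":0,"twist":0,"grip":1}]'| sed -n 2,3p
python3 -m crank '[{"dx":0.1,"dy":-0.05,"dz":0.4,"twist":0,"grip":1},{"dx":0.1,"dy":-0.05,"dz":0.4,"twist":0,"grip":1},{"dx":0.1,"dy":-0.05,"dz":0.4,"twist":0,"grip":1},{"dx":0.1,"dy":-0.05,"dz":0.4,"twist":0,"grip":1},{"dx":0.1,"dy":-0.05,"dz":0.4,"twist":0,"grip":1}]' | sed -n 2,3p
python3 -c "from geo import *;s=arm.get_state();print(s['q'],Ro.from_euler('xyz',s['ee_rot']).as_matrix()[:,1:])"
```

```text
eef_pos: [0.8621, -0.2021, 0.5758]
ee_rot: [-2.823, 0.068, -1.644]
eef_pos: [0.8099, -0.1916, 0.6456]
ee_rot: [-2.786, 0.06, -1.646]
eef_pos: [0.9116, -0.2113, 0.5576]
ee_rot: [-2.757, 0.052, -1.649]
eef_pos: [0.8571, -0.2036, 0.635]
ee_rot: [-2.717, 0.044, -1.653]
[-0.0199  0.5931  1.2516 -0.0144 -1.8028 -0.0786] [[-0.9066  0.4138]
 [ 0.0932  0.0058]
 [-0.4116 -0.9103]]
```

```bash
python3 -m crank '[{"dx":0.3,"dy":-0.3,"dz":0,"twist":0,"grip":1},{"dx":0.3,"dy":-0.3,"dz":0,"twist":0,"grip":1},{"dx":0.3,"dy":-0.3,"dz":0,"twist":0,"grip":1},{"dx":0.3,"dy":-0.3,"dz":0,"twist":0,"grip":1},{"dx":0.3,"dy":-0.3,"dz":0,"twist":0,"grip":1}]' | sed -n 2,3p
python3 -m crank '[{"dx":0.1,"dy":-0.05,"dz":0.4,"twist":0,"grip":1},{"dx":0.1,"dy":-0.05,"dz":0.4,"twist":0,"grip":1},{"dx":0.1,"dy":-0.05,"dz":0.4,"twist":0,"grip":1},{"dx":0.1,"dy":-0.05,"dz":0.4,"twist":0,"grip":1},{"dx":0.1,"dy":-0.05,"dz":0.4,"twist":0,"grip":1}]' | sed -n 2,3p
python3 -m crank '[{"dx":0.1,"dy":-0.05,"dz":0.4,"twist":0,"grip":1},{"dx":0.1,"dy":-0.05,"dz":0.4,"twist":0,"grip":1},{"dx":0.1,"dy":-0.05,"dz":0.4,"twist":0,"grip":1},{"dx":0.1,"dy":-0.05,"dz":0.4,"twist":0,"grip":1},{"dx":0.1,"dy":-0.05,"dz":0.4,"twist":0,"grip":1}]' | sed -n 2,3p
python3 - <<'E'
from geo import *
s=arm.get_state();R=Ro.from_euler('xyz',s['ee_rot']).as_matrix();print(s['t'],s['q'],R[:,1:])
v=np.load("v.npy");n=Ro.from_euler("z",v[2]).apply(N)
w=np.arctan2(-n[1],-n[0])-np.arctan2(R[1,2],R[0,2]);print("twist",np.degrees(w))
R2=Ro.from_euler("z",w).as_matrix()@R
F=Ro.from_euler("z",v[2]).as_matrix()@np.c_[U,Y,N]
print("tool axes in slope frame\n",F.T@R2,"\nhub",hub(v,0,0,0))
E
```

```text
eef_pos: [0.9163, -0.3079, 0.5542]
ee_rot: [-2.688, 0.034, -1.658]
eef_pos: [0.866, -0.2873, 0.6344]
ee_rot: [-2.649, 0.023, -1.663]
eef_pos: [0.8228, -0.2702, 0.6943]
ee_rot: [-2.614, 0.013, -1.669]
10.9333 [-0.0995  0.532   1.2515 -0.0124 -1.7631 -0.0077] [[-0.8595  0.5018]
 [ 0.0912 -0.0378]
 [-0.503  -0.8642]]
twist 16.26294758538445
tool axes in slope frame
 [[-0.0263 -0.9992 -0.0313]
 [-0.9997  0.0263 -0.    ]
 [ 0.0008  0.0313 -0.9995]] 
hub [ 0.5956 -0.1384  0.1284]
```

```bash
python3 -m crank '[{"dx":-0.038,"dy":0.01,"dz":0,"twist":5,"grip":1},{"dx":-0.076,"dy":0.02,"dz":0,"twist":9,"grip":1},{"dx":-0.114,"dy":0.03,"dz":0,"twist":13,"grip":1},{"dx":-0.152,"dy":0.04,"dz":0,"twist":16,"grip":1},{"dx":-0.19,"dy":0.05,"dz":0,"twist":16.3,"grip":1}]'|sed -n 2,3p
python3 -m crank '[{"dx":-0.023,"dy":0.013,"dz":-0.03,"twist":0,"grip":1},{"dx":-0.046,"dy":0.026,"dz":-0.06,"twist":0,"grip":1},{"dx":-0.069,"dy":0.039,"dz":-0.09,"twist":0,"grip":1},{"dx":-0.092,"dy":0.052,"dz":-0.12,"twist":0,"grip":1},{"dx":-0.115,"dy":0.065,"dz":-0.15,"twist":0,"grip":1}]'|sed -n 2,3p
python3 -m crank '[{"dx":0,"dy":0,"dz":-0.04,"twist":0,"grip":1},{"dx":0,"dy":0,"dz":-0.08,"twist":0,"grip":1},{"dx":0,"dy":0,"dz":-0.12,"twist":0,"grip":1},{"dx":0,"dy":0,"dz":-0.16,"twist":0,"grip":1},{"dx":0,"dy":0,"dz":-0.19,"twist":0,"grip":1}]'
python3 - <<'E'
from geo import *
import cv2
s=arm.get_state();R=Ro.from_euler('xyz',s['ee_rot']).as_matrix();v=np.load("v.npy")
F=Ro.from_euler("z",v[2]).as_matrix()@np.c_[U,Y,N]
print(s['q'],F.T@R,"TCP in hub frame",F.T@(s['eef_pos']-hub(v,0,0,0)))
print("to 40mm out:",hub(v,0,0,.04)-s['eef_pos'], "to -12:",hub(v,0,0,-.012)-hub(v,0,0,.04))
im=np.hstack([cv2.resize(arm.grab_frame(n)[r:r+150,c:c+150],(400,400)) for n,r,c in(("side",140,230),("top",120,240))]);cv2.imwrite("pics/pre.png",im[:,:,::-1])
E
```

```text
eef_pos: [0.6322, -0.2207, 0.6919]
ee_rot: [-2.616, 0.013, -1.382]
eef_pos: [0.5174, -0.1554, 0.5407]
ee_rot: [-2.616, 0.013, -1.385]
t: 12.18
eef_pos: [0.5176, -0.1554, 0.3489]
ee_rot: [-2.618, 0.015, -1.385]
force: [0.5, -0.3, -0.7]
width: 0.0874
gripper_force: 0.0
[-0.016  -0.1918 -0.3772 -0.1471 -0.8782  0.263 ] [[-0.0266 -0.999  -0.0348]
 [-0.9996  0.0266  0.0015]
 [-0.0006  0.0349 -0.9994]] TCP in hub frame [ 0.0492 -0.0004  0.2293]
to 40mm out: [ 0.0573  0.0125 -0.1866] to -12: [ 0.027   0.0057 -0.0441]
```

View pics/pre.png

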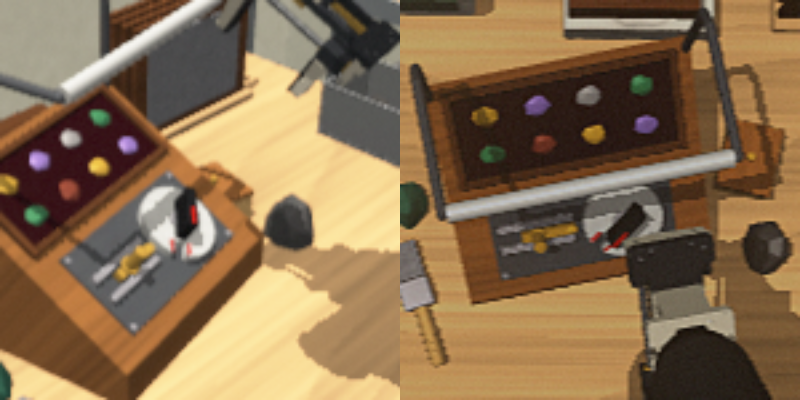

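The lock is clear of the tool, and the gripper is lined up just in front of the lamp. I'll descend straight down first, then along -n.

```bash
python3 -m crank '[{"dx":0,"dy":0,"dz":-0.041,"twist":0,"grip":1},{"dx":0,"dy":0,"dz":-0.082,"twist":0,"grip":1},{"dx":0.015,"dy":0.003,"dz":-0.118,"twist":0,"grip":1},{"dx":0.035,"dy":0.008,"dz":-0.15,"twist":0,"grip":1},{"dx":0.056,"dy":0.012,"dz":-0.185,"twist":0,"grip":1}]'
python3 -m crank '[{"dx":0.007,"dy":0.001,"dz":-0.011,"twist":0,"grip":1},{"dx":0.014,"dy":0.003,"dz":-0.022,"twist":0,"grip":1},{"dx":0.021,"dy":0.005,"dz":-0.034,"twist":0,"grip":1},{"dx":0.028,"dy":0.006,"dz":-0.045,"twist":0,"grip":1},{"dx":0.028,"dy":0.006,"dz":-0.045,"twist":0,"grip":1}]'
python3 - <<'E'
from geo import *
import cv2
s=arm.get_state();v=np.load("v.npy")
F=Ro.from_euler("z",v[2]).as_matrix()@np.c_[U,Y,N]
print("TCP in hub frame",F.T@(s['eef_pos']-hub(v,0,0,0)))
im=np.hstack([cv2.resize(arm.grab_frame(n)[r:r+80,c:c+80],(400,400),interpolation=cv2.INTER_CUBIC) for n,r,c in(("side",180,250),("top",160,270))]);cv2.imwrite("pics/grasp.png",im[:,:,::-1])
E
```

```text
t: 12.7
eef_pos: [0.578, -0.1439, 0.1696]
ee_rot: [-2.611, 0.012, -1.384]
force: [1.6, 0.9, 0.0]
width: 0.0879
gripper_force: 0.0
t: 13.12
eef_pos: [0.6055, -0.1375, 0.122]
ee_rot: [-2.617, 0.013, -1.384]
force: [-0.9, -0.4, 0.3]
width: 0.0874
gripper_force: 0.0
TCP in hub frame [ 0.005  -0.0011 -0.0107]
```

View pics/grasp.png

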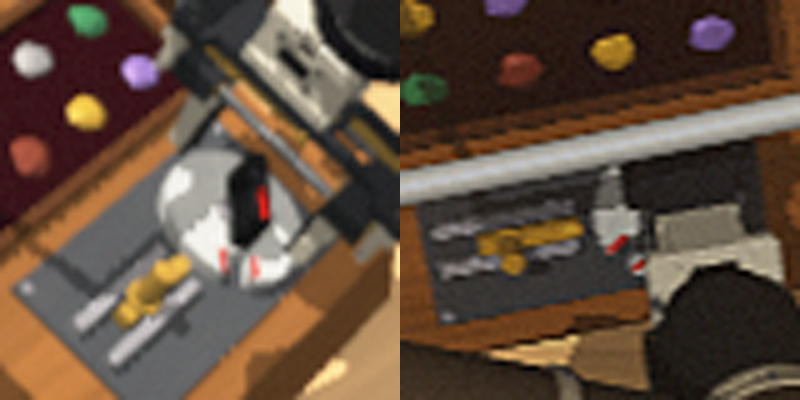

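The fingers straddle the bar in the side view. I'll correct the 5 mm offset and squeeze, so the pads turn the bar parallel to case y.

```bash
python3 -m crank '[{"dx":-0.004,"dy":0,"dz":-0.003,"twist":0,"grip":0.3},{"dx":-0.004,"dy":0,"dz":-0.003,"twist":0,"grip":0},{"dx":-0.004,"dy":0,"dz":-0.003,"twist":0,"grip":-0.5},{"dx":-0.004,"dy":0,"dz":-0.003,"twist":0,"grip":-1},{"dx":-0.004,"dy":0,"dz":-0.003,"twist":0,"grip":-1}]' 20
python3 -m crank '[{"dx":0,"dy":0,"dz":0,"twist":0,"grip":-1},{"dx":0,"dy":0,"dz":0,"twist":0,"grip":-1},{"dx":0,"dy":0,"dz":0,"twist":0,"grip":-1},{"dx":0,"dy":0,"dz":0,"twist":0,"grip":-1},{"dx":0,"dy":0,"dz":0,"twist":0,"grip":-1}]' 20
python3 -m crank '[{"dx":0,"dy":0,"dz":0,"twist":0,"grip":-1},{"dx":0,"dy":0,"dz":0,"twist":0,"grip":-1},{"dx":0,"dy":0,"dz":0,"twist":0,"grip":-1},{"dx":0,"dy":0,"dz":0,"twist":0,"grip":-1},{"dx":0,"dy":0,"dz":0,"twist":0,"grip":-1}]' 20
```

```text
t: 13.63
eef_pos: [0.5993, -0.138, 0.1198]
ee_rot: [-2.615, 0.013, -1.385]
force: [0.4, -0.5, 1.0]
width: 0.06
gripper_force: 0.0
t: 14.05
eef_pos: [0.6001, -0.1379, 0.1197]
ee_rot: [-2.615, 0.013, -1.384]
force: [1.7, 0.7, 0.9]
width: 0.0265
gripper_force: 6.0
t: 14.47
eef_pos: [0.5998, -0.1379, 0.1194]
ee_rot: [-2.615, 0.013, -1.385]
force: [4.0, 0.2, 0.2]
width: 0.0142
gripper_force: 19.7
```

The opening of 14.2 mm matches the bar width, so the bar is squared up. I'll release, back off along n, close the fingers and go to the far side of the bolt post.

```bash
python3 -m crank '[{"dx":0,"dy":0,"dz":0,"twist":0,"grip":1},{"dx":0,"dy":0,"dz":0,"twist":0,"grip":1},{"dx":0,"dy":0,"dz":0,"twist":0,"grip":1},{"dx":-0.005,"dy":-0.001,"dz":0.008,"twist":0,"grip":1},{"dx":-0.015,"dy":-0.003,"dz":0.024,"twist":0,"grip":1}]'
python3 -m crank '[{"dx":-0.013,"dy":-0.003,"dz":0.022,"twist":0,"grip":1},{"dx":-0.026,"dy":-0.006,"dz":0.044,"twist":0,"grip":1},{"dx":-0.034,"dy":0.033,"dz":0.044,"twist":0,"grip":0},{"dx":-0.042,"dy":0.072,"dz":0.044,"twist":0,"grip":-1},{"dx":-0.05,"dy":0.112,"dz":0.044,"twist":0,"grip":-1}]'
python3 -m crank '[{"dx":-0.004,"dy":0.02,"dz":0,"twist":0,"grip":-1},{"dx":-0.006,"dy":0.03,"dz":0,"twist":0,"grip":-1},{"dx":-0.006,"dy":0.03,"dz":0,"twist":0,"grip":-1},{"dx":-0.006,"dy":0.03,"dz":0,"twist":0,"grip":-1},{"dx":-0.006,"dy":0.03,"dz":0,"twist":0,"grip":-1}]'
python3 - <<'E'
from geo import *
import cv2
s=arm.get_state();v=np.load("v.npy")
F=Ro.from_euler("z",v[2]).as_matrix()@np.c_[U,Y,N]
print("TCP in hub frame",F.T@(s['eef_pos']-hub(v,0,0,0)),"post y",.125-v[6])
print("to U0 Y.145 N-.01:",hub(v,0,0,0)+F@[0,.145,-.01]-s['eef_pos'],"dir -Y",-F[:,1])
im=np.hstack([cv2.resize(arm.grab_frame(n)[r:r+80,c:c+80],(400,400),interpolation=cv2.INTER_CUBIC) for n,r,c in(("side",180,250),("top",160,270))]);cv2.imwrite("pics/turned.png",im[:,:,::-1])
E
```

```text
t: 14.88
eef_pos: [0.5828, -0.1408, 0.141]
ee_rot: [-2.621, 0.015, -1.385]
force: [0.8, -0.2, 0.2]
width: 0.0421
gripper_force: 0.0
t: 15.3
eef_pos: [0.5389, -0.0571, 0.1883]
ee_rot: [-2.616, 0.012, -1.39]
force: [0.2, -1.2, -0.2]
width: 0.0458
gripper_force: 0.0
t: 15.72
eef_pos: [0.5337, -0.0276, 0.1874]
ee_rot: [-2.618, 0.011, -1.387]
force: [0.7, -0.3, -0.1]
width: 0.013
gripper_force: 0.0
TCP in hub frame [-0.0006  0.1212  0.07  ] post y 0.11073723009829076
to U0 Y.145 N-.01: [ 0.037   0.0322 -0.0675] dir -Y [ 0.2071 -0.9783 -0.    ]
```

View pics/turned.png

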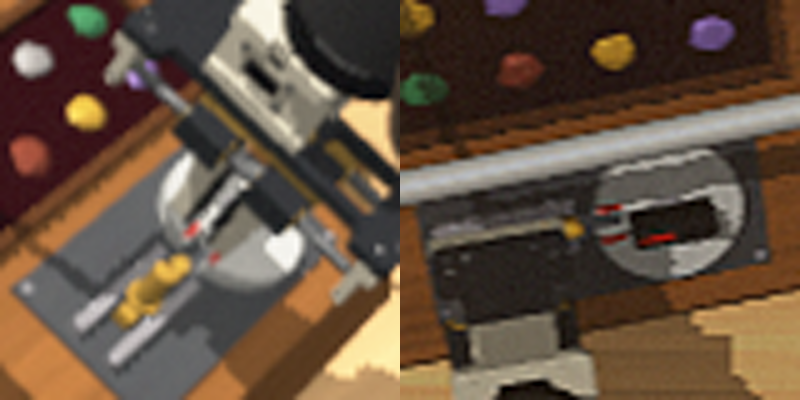

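The hub now faces the bolt: in the top crop the keyway at (607,222) points straight at the tongue. I'll go past the post, descend, and push along -Y.

```bash
python3 -m crank '[{"dx":-0.005,"dy":0.025,"dz":0,"twist":0,"grip":-1},{"dx":-0.005,"dy":0.025,"dz":0,"twist":0,"grip":-1},{"dx":0.01,"dy":0.028,"dz":-0.025,"twist":0,"grip":-1},{"dx":0.025,"dy":0.031,"dz":-0.047,"twist":0,"grip":-1},{"dx":0.037,"dy":0.033,"dz":-0.067,"twist":0,"grip":-1}]'
python3 -m crank '[{"dx":0.001,"dy":-0.006,"dz":0,"twist":0,"grip":-1},{"dx":0.002,"dy":-0.012,"dz":0,"twist":0,"grip":-1},{"dx":0.004,"dy":-0.018,"dz":0,"twist":0,"grip":-1},{"dx":0.005,"dy":-0.024,"dz":0,"twist":0,"grip":-1},{"dx":0.006,"dy":-0.028,"dz":0,"twist":0,"grip":-1}]'
python3 -c "
from geo import *
s=arm.get_state();v=np.load('v.npy')
F=Ro.from_euler('z',v[2]).as_matrix()@np.c_[U,Y,N]
print('TCP in hub frame',F.T@(s['eef_pos']-hub(v,0,0,0)),F.T@s['force'])"
```

```text
t: 16.23
eef_pos: [0.5745, 0.0016, 0.1308]
ee_rot: [-2.634, 0.025, -1.377]
force: [-0.4, -0.7, 0.1]
width: 0.0002
gripper_force: 0.0
t: 16.65
eef_pos: [0.5786, -0.0279, 0.13]
ee_rot: [-2.637, 0.025, -1.38]
force: [-0.6, 1.8, -0.6]
width: 0.0003
gripper_force: 1.1
TCP in hub frame [ 0.0061  0.1117 -0.0019] [-0.4865  1.8633 -0.4116]
```

```bash
python3 -m crank '[{"dx":0.001,"dy":-0.003,"dz":0,"twist":0,"grip":-1},{"dx":0.001,"dy":-0.006,"dz":0,"twist":0,"grip":-1},{"dx":0.002,"dy":-0.009,"dz":0,"twist":0,"grip":-1},{"dx":0.002,"dy":-0.009,"dz":0,"twist":0,"grip":-1},{"dx":0.002,"dy":-0.009,"dz":0,"twist":0,"grip":-1}]'
python3 -c "
from geo import *
import cv2
s=arm.get_state();v=np.load('v.npy')
F=Ro.from_euler('z',v[2]).as_matrix()@np.c_[U,Y,N]
print(s['q'],'TCP in hub frame',F.T@(s['eef_pos']-hub(v,0,0,0)),F.T@s['force'])
cv2.imwrite('pics/push.png',np.hstack([cv2.resize(arm.grab_frame(n)[r:r+80,c:c+80],(400,400),interpolation=cv2.INTER_CUBIC) for n,r,c in(('side',180,250),('top',160,270))])[:,:,::-1])"
```

```text
t: 17.07
eef_pos: [0.5805, -0.0369, 0.1304]
ee_rot: [-2.636, 0.025, -1.381]
force: [-0.1, 0.0, -0.6]
width: 0.0004
gripper_force: 0.0
[ 0.2872  0.0744 -0.793   0.1279 -0.1995 -0.2225] TCP in hub frame [ 0.0063  0.1025 -0.0016] [-0.3309  0.052  -0.4429]
```

View pics/push.png

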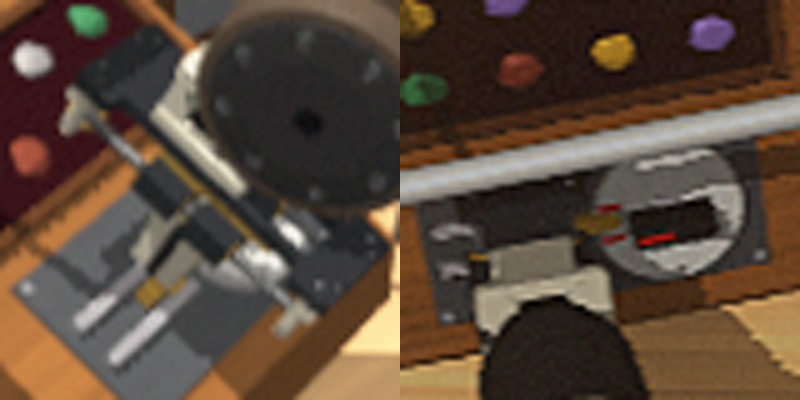

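The tongue is entering the keyway at (605,225) in the top crop. I'll keep pushing until the end stop shows in the force.

```bash
python3 -m crank '[{"dx":0,"dy":-0.002,"dz":0,"twist":0,"grip":-1},{"dx":0.001,"dy":-0.004,"dz":0,"twist":0,"grip":-1},{"dx":0.001,"dy":-0.006,"dz":0,"twist":0,"grip":-1},{"dx":0.002,"dy":-0.008,"dz":0,"twist":0,"grip":-1},{"dx":0.002,"dy":-0.01,"dz":0,"twist":0,"grip":-1}]'
python3 -c "
from geo import *
s=arm.get_state();v=np.load('v.npy')
F=Ro.from_euler('z',v[2]).as_matrix()@np.c_[U,Y,N]
print('TCP in hub frame',F.T@(s['eef_pos']-hub(v,0,0,0)),F.T@s['force'])"
```

```text
t: 17.58
eef_pos: [0.5816, -0.0412, 0.1306]
ee_rot: [-2.635, 0.029, -1.375]
force: [-28.9, 65.2, 11.9]
width: 0.0004
gripper_force: 35.5
TCP in hub frame [ 0.0066  0.098  -0.0016] [-6.2205 69.7855 17.964 ]
```

The end stop is reached at about 70 N. I'll back off away from the post and up along n, then check.

```bash
python3 -m crank '[{"dx":-0.002,"dy":0.012,"dz":0,"twist":0,"grip":-1},{"dx":-0.005,"dy":0.025,"dz":0,"twist":0,"grip":-1},{"dx":-0.02,"dy":0.022,"dz":0.025,"twist":0,"grip":-1},{"dx":-0.038,"dy":0.018,"dz":0.055,"twist":0,"grip":-1},{"dx":-0.056,"dy":0.014,"dz":0.085,"twist":0,"grip":-1}]'
python3 -m crank '[{"dx":-0.02,"dy":-0.004,"dz":0.033,"twist":0,"grip":-1},{"dx":-0.04,"dy":-0.008,"dz":0.066,"twist":0,"grip":-1},{"dx":-0.06,"dy":-0.03,"dz":0.09,"twist":0,"grip":-1},{"dx":-0.08,"dy":-0.06,"dz":0.11,"twist":0,"grip":-1},{"dx":-0.09,"dy":-0.09,"dz":0.13,"twist":0,"grip":-1}]'
python3 -c "
from geo import *
import cv2
cv2.imwrite('pics/end.png',np.hstack([cv2.resize(arm.grab_frame(n)[r:r+80,c:c+80],(400,400),interpolation=cv2.INTER_CUBIC) for n,r,c in(('side',180,250),('top',160,270))])[:,:,::-1])
v=np.load('v.npy')
for b in(.036,.042):
  v[6]=b;v[5]=0
  for n,r,c in(('side',180,250),('top',160,270)): print(b,n,'post top',(proj(n,post(v,.01))-[c,r])*5,'grip red end',(proj(n,hub(v,0,.028,.012))-[c,r])*5)
"
```

```text
t: 18.0
eef_pos: [0.5249, -0.032, 0.2154]
ee_rot: [-2.639, 0.025, -1.378]
force: [1.0, -0.0, 0.4]
width: 0.0009
gripper_force: 0.0
t: 18.42
eef_pos: [0.4339, -0.1215, 0.3482]
ee_rot: [-2.631, 0.025, -1.374]
force: [0.4, -1.2, -1.0]
width: 0.0007
gripper_force: 0.0
0.036 side post top [182.6222 250.5843] grip red end [236.0783 201.7237]
0.036 top post top [144.0285 257.0915] grip red end [236.245  240.1995]
0.042 side post top [187.8937 245.8   ] grip red end [236.0783 201.7237]
0.042 top post top [153.058  255.2958] grip red end [236.245  240.1995]
```

View pics/end.png

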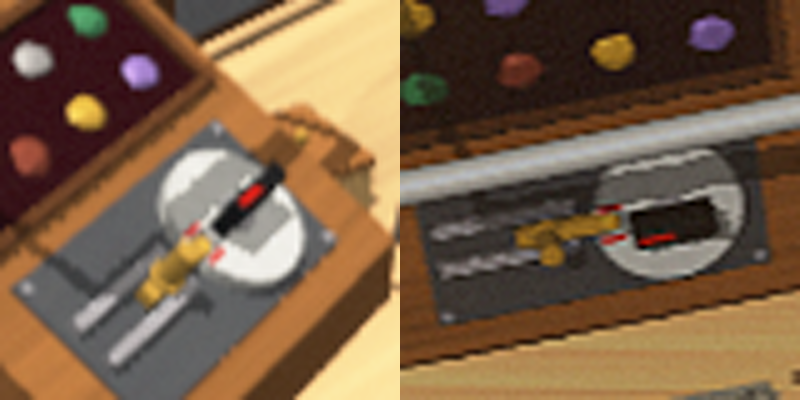

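The post top shows at (152,255) in the top crop. The prediction for fully home is (153,255), so the bolt is in the keyway. The bar lies along y and the tool is clear.

```bash
python3 -c "
from station import arm
print(arm.job_done())"
```

```text
the job is handed in; nothing more can be done
None
```

The hub is turned so its keyway faces the bolt, the bolt is fully home against its end stop, and the job is handed in; no verdict was returned. The tool never went near the bystanders, though I didn't re-measure them at the end.

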